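# Press the tall sample pedestal onto the probe stage

## Robot

A 6-joint arm with a two-finger parallel gripper is mounted at the origin on the work surface. World frame = base frame: x ahead of the robot, y to its left, z up, the work surface at z = 0. Lengths are in mm, angles in rad, forces in N, time in s.
With the tool pointing down it reaches from about 375 to 825 mm from the base axis. Payload 5.5 kg.
Tool frame: the origin (TCP) lies at the very end of the fingers, on their centre line; the grasp point (between the pads) lies 19 mm behind it; z points along the fingers, y is the line along which they close (so a half turn about z gives the same grasp; the last joint's range is limited). The gripper opens to 85 mm and grips with 20 to 120 N. Pads are 22 mm wide; open, the fingers measure 114 mm over their backs; the gripper's body (76 mm by 85 mm) begins 54 mm behind the grasp point. The pads swing forward as they close: fully open they stand 13 mm farther back than shut.
Start: joints at [1.164, 0.314, -0.047, 1.21, 0, 1.571], TCP at [237.4, 551.032, 231.299] pointing down, gripper open.
Joint ranges: [-2.67, 2.67], [-0.69, 1.73], [-1.03, 1.25], [-2.08, 2.16], [-1.42, 1.45], [-3.14, 3.14]. Speed limits (rad/s): [2.39, 2.39, 3.01, 3.14, 3.14, 3.14].

## Interface

Orientations are given as [roll, pitch, yaw] about the fixed x, y, z axes, in that order (R = Rz(yaw) Ry(pitch) Rx(roll)).
In Python, from rig import state, eyes, manip gives the robot as it stands.
- The arm moves only by the shell command python3 -m crank 'ROWS' [OPENING]. ROWS is JSON, a list of rows, each a list of 4 numbers: the shift along the tool's x, y, z in m, then the turn about the tool's z in rad. A call has exactly 10 rows; each row is the pose to reach, as a shift and turn from the pose commanded when the call began, along the tool's axes at that moment; what a row does not reach only later rows make up. A row lasts 1/12 s, in which the tool goes at most 41.7 mm and 7.16 degrees, less where a joint would pass 70% of its speed; a pose out of reach is approached as far as the arm can. A call with a gripper value outside its range is refused whole. OPENING is the closure, from -1 (fully open) to 1 (shut), so that 0 is half open, set as the call begins (- or left out, the last holds). The fingers move at their own pace and stop on an object; the grip force is fixed at half the most. Time passes only in rows, so rows that repeat a pose let the fingers close, or fill a call up. It gives the time, the measured TCP pose, the force, the opening and the grip force at its end, in the units of the state.
- state(): the state, without advancing time (a new reading comes with each control period).
- eyes.snapshot(name): name is "side" or "top" or "wrist"; returns the picture (384x512x3 uint8, red, green, blue); there is no depth.
- eyes.camera_params(name): a dict with "K" (3x3 intrinsics, pixels), "distortion" ([k1, k2, p1, p2, k3] as OpenCV has them; the pictures are not rectified), "R" (3x3) and "t" (3): a world point X has camera coordinates R X + t. Camera axes: x right, y down, z forward; pixel columns grow to the right and rows downward; lengths in mm; the calibration is good to about 2 mm. A picture is of the moment at which its call begins: read the wrist's pose just before it. camera_params takes no time and is no camera call; for the wrist camera it gives the pose at the moment of the call.
- manip.sign_off(): hands the job in; it is judged then, once.
The state is a dict: "clock": time; "qpos": joint angles; "joint_vel": joint speeds; "joint_torque": joint torques, N m; "position": TCP position; "ee_rot": TCP orientation; "contact_force": force on the tool from outside, world axes, zero at the start; "wrist_torque": the same for the moment, N m; "finger_gap": finger opening in mm; "finger_force": force on a finger pad.
Only numpy, scipy, OpenCV 4.12 (cv2) and the standard library are available. Lean on these libraries where they do the work, as an engineer would, in place of code of your own. Each camera call takes 0.05 s, during which the arm holds its last target. There are 200 camera calls.

## Task

Take the tall oblong sample pedestal and press it onto the four steel studs of the black stage plate, guiding it down rather than dropping it, until the studs are fully home in its sockets and its underside lies flush on the plate. Leave the low oblong pedestal and the round pedestal where they stand, and let go when done.

Things in the scene. Friction and masses are not known exactly. Their poses are not given: they have to be found in the camera images.
- tall_centre (a point): centre, half-way up, of the tall oblong pedestal, the one to fit: upright black plastic block 72 mm long (x), 52 mm wide (y), 64 mm high overall, the top 4 mm a flat steel disc 30 mm across; z up; 0.14 to 0.24 kg. Underside: two sockets, 24 (x) x 36 (y) x 32 mm deep, at 18 mm either side of the middle along x, each for a pair of studs. Starts in any of three places; fits either way round.
- stage_seat (a point): midpoint of the four studs, on the top face (12 mm above the table) of the fixed black plate, 150 (x) x 120 (y) mm; z up. Steel studs at x +-18, y +-7 mm: 27 mm high, 13 wide, tapering to 6. Sprung catches beside them stop the pedestal 5 to 12 mm short of home; from there press with 5 to 20 N. Home, its centre is 32 mm above this point, its length along x. A micrometer juts from the +x edge.
- low_centre (a point): centre, half-way up, of the low oblong pedestal, a bystander: same black plastic and same 72 by 52 mm outline and steel disc as the tall one, but only 40 mm high overall. Not to be moved.
- round_centre (a point): centre, half-way up, of the round pedestal, a bystander: a black cylinder 44 mm across with the same steel disc, 64 mm high overall. Not to be moved.

How it is judged (in metres and radians):
On the way:
1. the tall pedestal, in the fingers or under them, is guided down over the studs: over the seat within 12 mm and about 11 degrees, its underside 3 to 25 mm short of the plate (horizontal distance between tall_centre and stage_seat below 0.012 m and angle between the x axis of tall_centre and the x axis of stage_seat, either way round below 0.2 rad and z of tall_centre in the frame of stage_seat between 0.035 and 0.057 m and contact force between the fingers and tall above 0.5 N), for 0.04 s.
At the end, for the whole second after the job is handed in: The tall pedestal is upright (6 degrees) and at rest on the plate, underside within 2.5 mm of it, centre within 12 mm of the studs' midpoint, long side within 11 degrees of the plate's x, either way round; the low and round pedestals are within 20 mm of their starts (horizontal distance between tall_centre and stage_seat below 0.012 m and angle between the x axis of tall_centre and the x axis of stage_seat, either way round below 0.2 rad and z of tall_centre in the frame of stage_seat between 0.029 and 0.0345 m and angle between tall_centre's own z axis and vertical below 0.1 rad and linear speed of tall below 0.02 m/s and distance of each of low_centre, round_centre from where it was at the start of the episode below 0.02 m); the robot touches nothing.
It fails at once if the low or the round pedestal is moved by more than 20 mm (distance of any of low_centre, round_centre from where it was at the start of the episode above 0.02 m).
It also fails if it takes over 40 s, if anything falls off the work surface, if the arm or the gripper's body presses on something with over 40 N, if the wrist force passes 120 N, or if a joint passes its speed limit or range.

## Working session

There is one attempt and no reset: what is moved stays moved. The work goes in short steps, Python scripts to look and compute and a shell command to move; the robot and the scene stay as the last step left them, time stands still between calls to the robot, and variables do not carry over. Pictures are saved under pics/ and viewed, at most 10 in all, crops included, and the job is handed in when it is done.

```bash
mkdir -p pics
python3 - <<'E'
from rig import state, eyes
import cv2
for n in("top","side"):
    cv2.imwrite(f"pics/{n}0.png",eyes.snapshot(n)[:,:,::-1])
    p=eyes.camera_params(n); print(n,p["K"],p["distortion"],p["R"],p["t"])
s=state();print(s)
E
```

```text
top [[488.7866924    0.         261.3888521 ]
 [  0.         488.7866924  192.32915393]
 [  0.           0.           1.        ]] [-0.19737019  0.          0.          0.          0.        ] [[ 0.0407604  -0.99915472 -0.00533178]
 [-0.97515067 -0.03861704 -0.21815108]
 [ 0.21776078  0.01409122 -0.97590044]] [ -50.79680555  531.04757337 1150.40056682]
side [[364.8033798    0.         257.86716286]
 [  0.         364.8033798  192.64425979]
 [  0.           0.           1.        ]] [0.00585594 0.         0.         0.         0.        ] [[ 0.99182076 -0.12752782 -0.00531319]
 [-0.08145043 -0.60031628 -0.7956043 ]
 [ 0.09827209  0.78952962 -0.60579334]] [-500.67599421   69.31022548  739.15433374]
{'clock': 0.1, 'qpos': array([ 1.16394627e+00,  3.14160511e-01, -4.79763746e-02,  1.21022585e+00,
       -1.26608434e-05,  1.57080028e+00]), 'joint_vel': array([ 2.47966657e-04, -9.01449978e-05,  1.47660799e-03,  7.11791618e-04,
       -1.80057236e-03,  9.52511040e-04]), 'joint_torque': array([-1.72173036e-04, -5.40764809e+01,  3.40541410e+01,  1.12101337e-02,
        1.04440693e-05,  9.23518371e-06]), 'position': array([237.22452698, 550.53316175, 230.51887012]), 'ee_rot': array([-3.14002624e+00,  1.26670207e-05,  2.73473867e+00]), 'contact_force': array([-0.17853214,  0.13056474, -0.86037697]), 'wrist_torque': array([0.00116365, 0.03717657, 0.04877351]), 'finger_force': 0.0, 'finger_gap': 85.11168260018104}
```

View pics/top0.png

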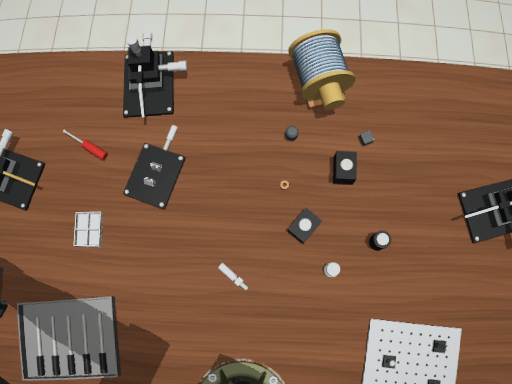

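View pics/side0.png

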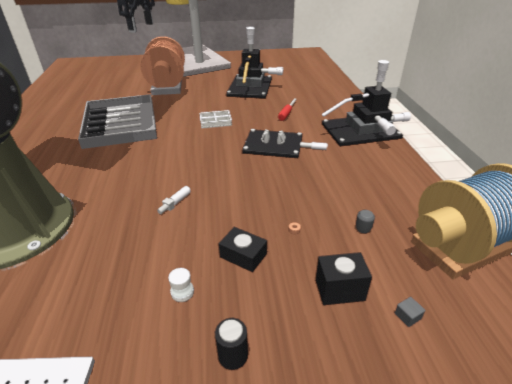

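The top picture shows the stage plate at (155,176) with studs at (155,167) and (149,181). The tall pedestal is at (345,167), low at (305,226), round at (381,240). I'll measure corners on enlarged crops.

Run:
```python
import cv2,numpy as np
i=cv2.imread("pics/top0.png")
a=cv2.resize(i[135:215,115:195],None,fx=5,fy=5,interpolation=cv2.INTER_CUBIC)
b=cv2.resize(i[135:215,305:385],None,fx=5,fy=5,interpolation=cv2.INTER_CUBIC)
o=np.hstack([a,b]); o=(255*(o/255.)**.6).astype(np.uint8)
cv2.imwrite("pics/c1.png",o)
```

```text
(no output)
```

View pics/c1.png

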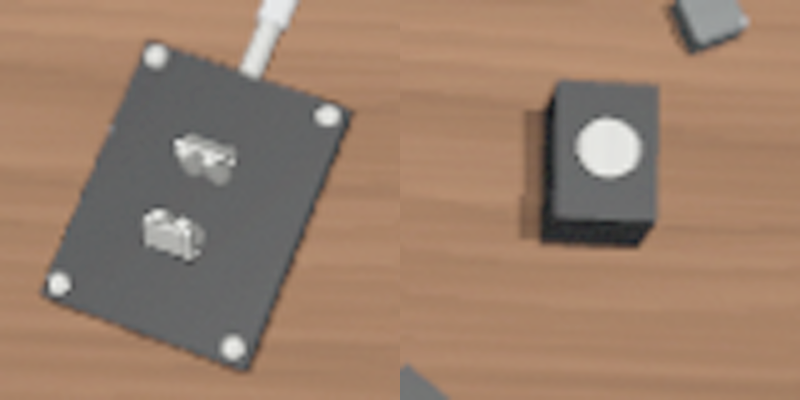

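The crop shows plate corners at (148,42), (352,110), (248,372), (43,294), the micrometer on the upper edge, and the tall pedestal's top face with disc at (608,148).

```bash
cat > h.py <<'E'
import cv2,numpy as np
def ray(p,uv,z):
    """pixels -> world points on the plane of height z"""
    K,d,R,t=[np.array(p[k],float) for k in("K","distortion","R","t")]
    n=cv2.undistortPoints(np.array(uv,float).reshape(-1,1,2),K,d).reshape(-1,2)
    D=np.c_[n,np.ones(len(n))]@R; C=-R.T@t
    return C+D*((z-C[2])/D[:,2])[:,None]
def proj(p,X):
    K,d,R,t=[np.array(p[k],float) for k in("K","distortion","R","t")]
    return cv2.projectPoints(np.array(X,float).reshape(-1,1,3),cv2.Rodrigues(R)[0],t,K,d)[0].reshape(-1,2)
def rep(n,q):
    c=q.mean(0);a=(q[0]+q[1]-q[2]-q[3])/2;b=(q[0]-q[1]-q[2]*1+q[3])/2
    b=(q[0]+q[3]-q[1]-q[2])/2
    print(n,c.round(1),"len",np.linalg.norm(a).round(1),"wid",np.linalg.norm(b).round(1),"yaw x",np.arctan2(a[1],a[0]).round(3),"yaw y",np.arctan2(b[1],b[0]).round(3))
E
python3 - <<'E'
from h import *
from rig import eyes
p=eyes.camera_params("top")
f=lambda c,o:(np.array(c)+.5)/5-.5+o
rep("plate",ray(p,f([(148,42),(352,110),(248,372),(43,294)],(115,135)),12))
rep("tall",ray(p,f([(157,82),(258,87),(254,219),(152,215)],(305,135)),60))
print(ray(p,f([(208,148)],(305,135)),64), ray(p,[(305,225)],40), ray(p,[(383,239)],64))
ps=eyes.camera_params("side")
print(ray(ps,[(344.5,265.5)],64),ray(ps,[(242.5,241)],40),ray(ps,[(231,333)],64))
print(proj(p,[[0,0,0]]))
w=eyes.camera_params("wrist");print(w["K"],w["R"],w["t"])
E
```

```text
plate [578.  254.4  12. ] len 147.4 wid 118.6 yaw x -0.297 yaw y 1.267
tall [ 612.  -238.5   60. ] len 69.5 wid 51.6 yaw x -0.034 yaw y 1.568
[[ 612.08870786 -239.1290197    64.        ]] [[ 458.11550765 -140.60624354   40.        ]] [[ 426.51729542 -330.94805276   64.        ]]
[[ 610.39988901 -241.58045098   64.        ]] [[ 459.17166287 -142.77231023   40.        ]] [[ 426.706873   -333.81954181   64.        ]]
[[240.72214264 408.38616362]]
[[265.2012091    0.         253.17550059]
 [  0.         265.2012091  196.03628271]
 [  0.           0.           1.        ]] [[ 0.39626095  0.9181372  -0.00115453]
 [ 0.87645734 -0.37789707  0.29835607]
 [ 0.27349551 -0.11923876 -0.95445394]] [-599.18968006  -39.12447838  379.98495271]
```

```bash
cat >> h.py <<'E'
def move(x,y,z,yaw):
    """shift (m, tool axes) and turn from the present pose to a world pose, tool down"""
    from rig import state
    s=state();a=s["ee_rot"][2];d=np.array([x,y,z])-s["position"]
    t=-((yaw-a+np.pi)%(2*np.pi)-np.pi)
    print("move",np.round([(np.cos(a)*d[0]+np.sin(a)*d[1])/1e3,(np.sin(a)*d[0]-np.cos(a)*d[1])/1e3,-d[2]/1e3,t],4),"F",s["contact_force"].round(1),"t",round(s["clock"],2))
E
python3 -m crank '[[-0.022,-0.019,0,0.1],[-0.044,-0.038,0,0.2],[-0.066,-0.057,0,0.3],[-0.088,-0.076,0,0.4],[-0.110,-0.095,0,0.5],[-0.132,-0.114,0,0.6],[-0.154,-0.133,0,0.7],[-0.176,-0.152,0,0.8],[-0.198,-0.171,0,0.9],[-0.22,-0.19,0,1.0]]' -1
python3 -c "
from h import *
move(487,24,220,0.9);move(612,-239,190,-.03)"
```

```text
clock: 0.93
position: [364.4, 288.0, 231.0]
ee_rot: [-3.141, 0.0, 1.73]
contact_force: [-0.3, -0.1, -0.1]
finger_gap: 85.7
finger_force: 0.0
move [-0.2801  0.0792  0.011   0.83  ] F [-0.3 -0.1 -0.1] t 0.93
move [-0.5596  0.1609  0.041   1.76  ] F [-0.3 -0.1 -0.1] t 0.93
```

```bash
python3 -m crank '[[-0.028,0.008,0,0.09],[-0.056,0.016,0,0.18],[-0.084,0.024,0,0.27],[-0.112,0.032,0,0.36],[-0.14,0.04,0,0.45],[-0.168,0.048,0,0.54],[-0.196,0.056,0,0.63],[-0.224,0.064,0,0.72],[-0.252,0.072,0,0.81],[-0.28,0.08,0,0.9]]'
python3 -c "
from h import *
move(612,-239,190,-.03)"
```

```text
clock: 1.77
position: [489.0, 24.9, 231.0]
ee_rot: [-3.141, 0.0, 0.83]
contact_force: [1.0, 0.6, -0.4]
finger_gap: 85.3
finger_force: 0.0
move [-0.1117  0.2688  0.041   0.8602] F [ 1.   0.6 -0.4] t 1.77
```

```bash
python3 -m crank '[[-0.014,0.033,0.005,0.11],[-0.028,0.066,0.01,0.22],[-0.042,0.1,0.015,0.33],[-0.056,0.134,0.02,0.44],[-0.07,0.168,0.025,0.55],[-0.084,0.202,0.03,0.66],[-0.098,0.236,0.035,0.77],[-0.112,0.269,0.041,0.86],[-0.112,0.269,0.041,0.86],[-0.112,0.269,0.041,0.86]]'
python3 - <<'E'
from h import *
from rig import eyes
w=eyes.camera_params("wrist")
im=eyes.snapshot("wrist")[:,:,::-1]
cv2.imwrite("pics/w1.png",im)
np.savez("w1",**{k:np.array(w[k]) for k in w if k in("K","distortion","R","t")})
c=np.array([[612+a*36,-239+b*26,60] for a,b in((1,1),(1,-1),(-1,-1),(-1,1))])
print(proj(w,c).round(0),proj(w,[[612,-239,64]]))
move(612,-239,190,-.03)
E
```

```text
clock: 2.6
position: [612.6, -238.7, 188.5]
ee_rot: [-3.141, 0.002, -0.027]
contact_force: [-0.4, 0.5, -0.5]
finger_gap: 85.7
finger_force: 0.0
[[227. 156.]
 [278. 155.]
 [278. 220.]
 [231. 221.]] [[253.48257294 190.11089721]]
move [-0.0004  0.0016 -0.0009  0.0045] F [ 0.3 -0.3  0.5] t 2.65
```

View pics/w1.png

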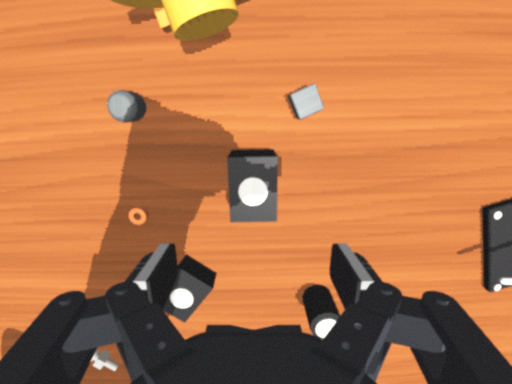

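The wrist view shows the disc at (253,191), which matches the predicted (253.5,190), and the block is aligned. Descending to grasp.

```bash
python3 -m crank '[[0,0.001,0.02,0],[0,0.001,0.04,0],[0,0.001,0.06,0],[0,0.001,0.08,0],[0,0.001,0.1,0],[0,0.001,0.12,0],[0,0.001,0.135,0],[0,0.001,0.15,0],[0,0.001,0.16,0],[0,0.001,0.16,0]]'
python3 -m crank '[[0,0,0,0],[0,0,0,0],[0,0,0,0],[0,0,0,0],[0,0,0,0],[0,0,0,0],[0,0,0,0],[0,0,0,0],[0,0,0,0],[0,0,0,0]]' 1
```

```text
clock: 3.48
position: [611.2, -236.3, 28.5]
ee_rot: [-3.14, 0.003, -0.023]
contact_force: [-0.7, 0.1, -0.1]
finger_gap: 85.1
finger_force: 0.0
clock: 4.32
position: [614.3, -238.6, 32.0]
ee_rot: [3.141, -0.003, -0.025]
contact_force: [-0.3, 1.8, 6.3]
finger_gap: 50.8
finger_force: 64.2
```

```bash
python3 -m crank '[[0,0,-0.01,0],[0,0,-0.025,0],[0,0,-0.045,0],[0,0,-0.065,0],[0,0,-0.085,0],[0,0,-0.105,0],[0,0,-0.12,0],[0,0,-0.13,0],[0,0,-0.13,0],[0,0,-0.13,0]]'
python3 - <<'E'
from h import *
from rig import eyes,state
s=state();print(s["position"],s["ee_rot"],s["finger_gap"],s["finger_force"],s["contact_force"])
i=eyes.snapshot("wrist")[:,:,::-1];cv2.imwrite("pics/w2.png",i)
w=eyes.camera_params("wrist");print((-np.array(w["R"]).T@w["t"]).round(1))
move(490,0,170,-.16);move(578,254.4,170,-.297)
E
```

```text
clock: 5.15
position: [613.1, -238.4, 160.5]
ee_rot: [3.141, -0.001, -0.025]
contact_force: [-0.5, -0.1, -1.1]
finger_gap: 50.8
finger_force: 63.3
[ 613.13539254 -238.36009066  160.5355131 ] [ 3.14139443e+00 -5.23585758e-04 -2.52673910e-02] 50.8250774752455 63.325098752975464 [-0.47835301 -0.08154756 -1.05108279]
[ 689.4 -240.4  302.6]
move [-0.1286 -0.235  -0.0104  0.1348] F [ 0.   0.1 -2.4] t 5.2
move [-0.047  -0.4915 -0.0104  0.2718] F [ 0.   0.1 -2.4] t 5.2
```

View pics/w2.png

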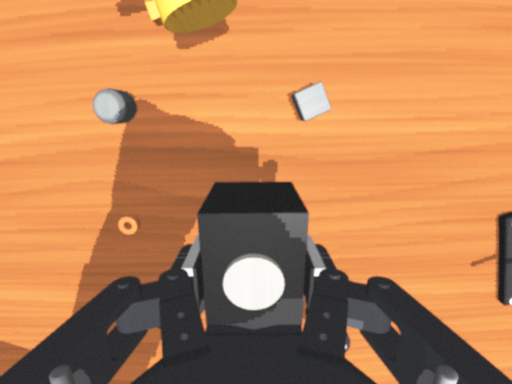

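The pedestal is held upright between the fingers, disc at (254,283). Carrying it towards the plate.

```bash
python3 -m crank '[[0,-0.012,-0.001,0.01],[0,-0.035,-0.002,0.02],[0,-0.06,-0.003,0.03],[0,-0.085,-0.004,0.05],[0,-0.11,-0.005,0.07],[0,-0.135,-0.006,0.09],[0,-0.16,-0.007,0.11],[0,-0.185,-0.008,0.13],[0,-0.21,-0.009,0.15],[0,-0.235,-0.01,0.17]]'
python3 - <<'E'
from h import *
from rig import eyes,state
w=dict(np.load("w1.npz"))
# disc offset from the TCP in the w2 picture (camera moves rigidly with the tool: use the tool frame)
s=state();w2=eyes.camera_params("wrist")
for h in (30,34,38):
    q=ray(w2,[(254,283),(222,283),(285,283)],s["position"][2]+h); d=q[0]-s["position"];a=s["ee_rot"][2]
    print(h,"tool x,y",(np.cos(a)*d[0]+np.sin(a)*d[1]).round(1),(np.sin(a)*d[0]-np.cos(a)*d[1]).round(1),"diam",np.linalg.norm(q[1]-q[2]).round(1))
move(578,254.4,170,-.297)
E
```

```text
clock: 6.03
position: [611.8, -62.2, 169.1]
ee_rot: [-3.103, 0.003, -0.121]
contact_force: [0.3, 0.3, -1.5]
finger_gap: 51.1
finger_force: 63.3
30 tool x,y -4.1 1.7 diam 31.6
34 tool x,y -1.2 1.8 diam 30.5
38 tool x,y 1.7 2.0 diam 29.4
move [-0.0718 -0.3102 -0.0009  0.1757] F [ 0.3  0.3 -1.5] t 6.03
```

```bash
python3 -m crank '[[0,0,0,0],[0,0,0,0],[0,0,0,0],[0,0,0,0],[0,0,0,0],[0,0,0,0],[0,0,0,0],[0,0,0,0],[0,0,0,0],[0,0,0,0]]'
python3 -c "
from h import *
move(578,254.4,170,-.297)"
```

```text
clock: 6.87
position: [612.4, -63.3, 170.0]
ee_rot: [-3.104, 0.001, -0.122]
contact_force: [-0.5, -0.8, -1.6]
finger_gap: 50.7
finger_force: 63.3
move [-0.0728 -0.3111  0.      0.1751] F [-0.5 -0.8 -1.6] t 6.87
```

```bash
python3 -c "
from rig import state
print(state()['qpos'].round(3))"
```

```text
[-0.123  0.373 -0.106  1.094  0.037  3.141]
```

Joint 6 is at its limit, so I'll fit the pedestal the other way round: turn the wrist by about −2.97 rad during the carry.

```bash
python3 -m crank '[[0,0,0,-0.1],[0,-0.003,0,-0.2],[-0.003,-0.013,0,-0.3],[-0.006,-0.026,0,-0.4],[-0.009,-0.04,0,-0.5],[-0.012,-0.053,0,-0.6],[-0.015,-0.066,0,-0.7],[-0.018,-0.08,0,-0.8],[-0.021,-0.092,0,-0.9],[-0.024,-0.104,0,-1.0]]'
python3 -c "
from h import *
from rig import state
print(state()['qpos'].round(3))
move(578,254.4,170,-.297+np.pi)"
```

```text
clock: 7.7
position: [601.1, 43.5, 174.0]
ee_rot: [-3.121, -0.031, 0.883]
contact_force: [-0.2, -0.8, -1.6]
finger_gap: 50.7
finger_force: 63.1
[ 0.052  0.341 -0.142  1.083  0.037  2.311]
move [ 0.1483 -0.1517  0.004  -1.9617] F [-0.2 -0.8 -1.6] t 7.7
```

```bash
cat >> h.py <<'E'
def move(x,y,z,yaw):
    """same, with the tool's true (slightly tilted) axes"""
    from rig import state
    from scipy.spatial.transform import Rotation as Ro
    s=state();R=Ro.from_euler("xyz",s["ee_rot"]).as_matrix()
    sh=R.T@(np.array([x,y,z])-s["position"])/1e3
    t=-((yaw-s["ee_rot"][2]+np.pi)%(2*np.pi)-np.pi)
    print("move",sh.round(4),round(t,3),"toolz",R[:,2].round(3),"F",s["contact_force"].round(1),"t",round(s["clock"],2))
E
python3 -c "
from h import *
move(576.8,254.8,150,2.845)"
```

```text
move [ 0.147  -0.1523  0.0317] -1.962 toolz [ 0.003  0.037 -0.999] F [-0.2 -0.8 -1.6] t 7.7
```

```bash
python3 -m crank '[[0.007,-0.008,0,-0.1],[0.017,-0.018,0,-0.2],[0.03,-0.031,0,-0.3],[0.045,-0.046,0.004,-0.4],[0.06,-0.062,0.008,-0.5],[0.075,-0.078,0.012,-0.6],[0.09,-0.093,0.016,-0.7],[0.105,-0.109,0.02,-0.8],[0.12,-0.124,0.024,-0.9],[0.13,-0.135,0.028,-1.0]]'
python3 -c "
from h import *
move(576.8,254.8,150,2.845)"
```

```text
clock: 8.53
position: [580.2, 231.9, 152.7]
ee_rot: [3.127, -0.035, 1.884]
contact_force: [-0.1, -0.2, -1.5]
finger_gap: 50.9
finger_force: 63.1
move [0.0227 0.0038 0.0035] -0.961 toolz [ 0.003  0.038 -0.999] F [-0.1 -0.2 -1.5] t 8.53
```

```bash
python3 -m crank '[[0.002,0,0.004,-0.1],[0.005,0.001,0.008,-0.2],[0.008,0.001,0.013,-0.3],[0.011,0.002,0.018,-0.4],[0.014,0.002,0.023,-0.5],[0.017,0.003,0.029,-0.6],[0.019,0.003,0.035,-0.7],[0.0212,0.0033,0.04,-0.8],[0.0212,0.0033,0.0435,-0.9],[0.0212,0.0033,0.0435,-0.961]]'
python3 - <<'E'
from h import *
from rig import eyes,state
s=state();print(s["position"].round(1),s["ee_rot"].round(3),s["qpos"].round(2))
ims={n:eyes.snapshot(n)[:,:,::-1].copy() for n in("wrist","top","side")}
P={n:eyes.camera_params(n) for n in ims}
for n in ims: cv2.imwrite(f"pics/{n}3.png",ims[n])
z=cv2.resize(ims["side"][80:180,220:340],None,fx=4,fy=4,interpolation=cv2.INTER_CUBIC)
b=np.zeros((400,800,3),np.uint8);b[:384,:400]=ims["wrist"][:,56:456];b[:,400:]=z[:,40:440]
cv2.imwrite("pics/c3.png",(255*(b/255.)**.6).astype(np.uint8))
c,sn=np.cos(-.297),np.sin(-.297)
pl=[[578+c*x-sn*y,254.4+sn*x+c*y,12] for x,y in((75,60),(75,-60),(-75,-60),(-75,60))]
print("wrist corners pred",proj(P["wrist"],pl).round(1).tolist())
print("side corners pred",proj(P["side"],pl).round(1).tolist())
move(576.8,254.8,110,2.845)
E
```

```text
clock: 9.37
position: [576.7, 252.7, 109.1]
ee_rot: [3.106, -0.009, 2.844]
contact_force: [-0.2, 0.1, -1.8]
finger_gap: 51.0
finger_force: 63.1
[576.7 252.7 109.1] [ 3.106 -0.009  2.844] [ 0.4   0.43 -0.17  0.96  0.03  0.69]
wrist corners pred [[309.2, 264.5], [194.1, 267.6], [181.6, 116.4], [318.2, 115.2]]
side corners pred [[302.0, 132.7], [298.5, 154.7], [241.0, 150.0], [249.6, 128.8]]
move [0.0011 0.0017 0.0001] -0.007 toolz [ 0.003  0.037 -0.999] F [ 0.4  0.3 -1.5] t 9.52
```

View pics/c3.png

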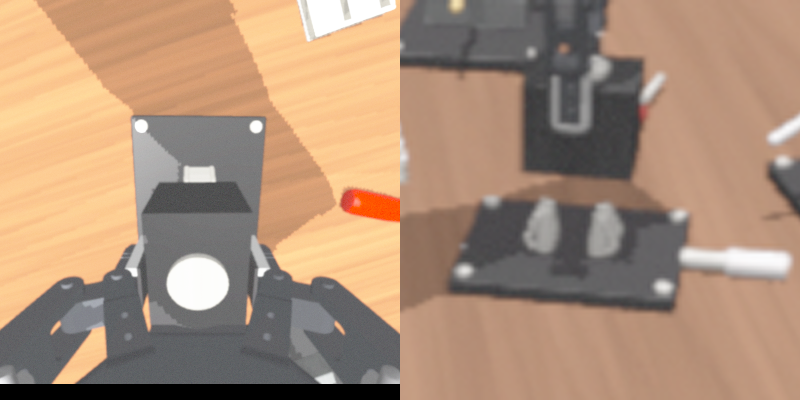

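Wrist view: the plate's far corners are at (188,117) and (322,118), about 5 px right of the prediction, and the disc is at (254,283). Side view: the pedestal is over the studs. I'll compare the plate and disc within the wrist camera.

Run:
```python
from h import *
from rig import eyes,state
from scipy.spatial.transform import Rotation as Ro
w=eyes.camera_params("wrist");s=state();p=s["position"];R=Ro.from_euler("xyz",s["ee_rot"]).as_matrix()
q=ray(w,[(188,117),(322,118)],12);v=q[0]-q[1];print("width",np.linalg.norm(v[:2]).round(1))
v/=np.linalg.norm(v);n=np.array([-v[1],v[0],0])
m=q.mean(0)
for k in(n,-n):
    c=m+75*k
    if np.hypot(*(c[:2]-p[:2]))<60: print("plate centre",c.round(1),"yaw x axis",np.arctan2(k[1],k[0]).round(3),"tool rel",(R.T@(c-p)).round(1))
# disc in world, top 34 mm behind the TCP along tool z
d=ray(w,[(254,283)],(p-34*R[:,2])[2])[0];print("disc tool",(R.T@(d-p)).round(1))
ps=eyes.camera_params("side")
u=np.array([[485,197],[688,211],[672,297],[450,286]],float)-[360,0]
qs=ray(ps,u/4+[220,80],12);rep("side plate",qs[[1,2,3,0]])
# pedestal top disc and lower front edge in side view
print("side disc", ray(ps,[((598-360)/4+220,68/4+80)],p[2]+34))
```

```text
width 118.1
plate centre [580.5 257.2  12. ] yaw x axis -0.312 tool rel [-2.5  1.6 98.1]
disc tool [ -2.5   0.3 -34. ]
side plate [579.6 252.   12. ] len 144.1 wid 121.3 yaw x -0.258 yaw y 1.268
side disc [[589.43116413 235.72810245 144.02715193]]
```

```bash
python3 -m crank '[[0,0.001,0.006,0],[0,0.001,0.012,0],[0,0.001,0.018,0],[0,0.001,0.024,0],[0,0.001,0.03,0],[0,0.001,0.035,0],[0,0.001,0.04,0],[0,0.001,0.044,0],[0,0.001,0.047,0],[0,0.001,0.05,0]]'
python3 -c "
from rig import state
s=state();print(s['contact_force'],s['wrist_torque'],s['position'])"
```

```text
clock: 10.35
position: [576.9, 255.8, 60.0]
ee_rot: [3.105, -0.01, 2.839]
contact_force: [-4.6, 0.7, 4.3]
finger_gap: 51.2
finger_force: 63.7
[-4.62909066  0.74358704  4.32775297] [0.15585322 1.23141782 0.00498896] [576.92169285 255.80715884  59.96273909]
```

Run:
```python
from h import *
from rig import eyes
a=eyes.snapshot("side")[:,:,::-1];t=eyes.snapshot("top")[:,:,::-1]
f=lambda i:cv2.resize(i,None,fx=4,fy=4,interpolation=cv2.INTER_CUBIC)
b=np.hstack([f(a[85:185,225:325]),f(t[125:225,105:205])])
cv2.imwrite("pics/c4.png",(255*(b/255.)**.5).astype(np.uint8))
```

```text
(no output)
```

View pics/c4.png

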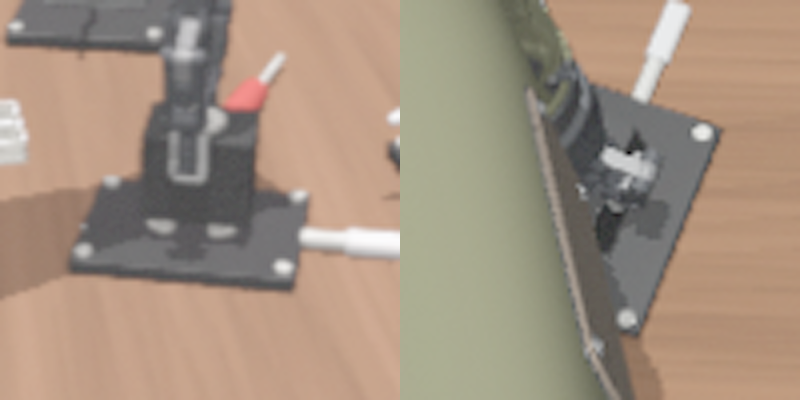

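Side crop: the studs are seen under the block at (160,228) and (222,232), midpoint about 6 crop-pixels left of the block's bottom centre. With the −x force, this means the block is about 3 mm too far in +x. Shifting +3 mm in tool x.

```bash
python3 -m crank '[[0.001,0,-0.002,0],[0.002,0,-0.002,0],[0.003,0,-0.002,0],[0.003,0,-0.001,0],[0.003,0,0,0],[0.003,0,0.001,0],[0.003,0,0.002,0],[0.003,0,0.003,0],[0.003,0,0.003,0],[0.003,0,0.003,0]]'
python3 -c "
from rig import state
s=state();print(s['contact_force'],s['wrist_torque'],s['position'])"
```

```text
clock: 11.28
position: [574.4, 256.7, 56.9]
ee_rot: [3.105, -0.009, 2.839]
contact_force: [-2.9, 1.3, -0.2]
finger_gap: 51.1
finger_force: 63.5
[-2.86649276  1.29774544 -0.23166874] [ 0.3955854   0.67953114 -0.0211795 ] [574.39082988 256.74523174  56.85260061]
```

```bash
python3 -m crank '[[0.001,0,0,0],[0.002,0,0,0],[0.002,0,0.001,0],[0.002,0,0.002,0],[0.002,0,0.003,0],[0.002,0,0.004,0],[0.002,0,0.005,0],[0.002,0,0.006,0],[0.002,0,0.006,0],[0.002,0,0.006,0]]'
python3 -c "
from rig import state
s=state();print(s['contact_force'],s['wrist_torque'],s['position'])"
```

```text
clock: 12.12
position: [573.4, 257.7, 51.2]
ee_rot: [3.104, -0.008, 2.839]
contact_force: [-0.1, 1.9, -2.1]
finger_gap: 51.2
finger_force: 63.3
[-0.12761624  1.91996738 -2.09949304] [ 0.40978966 -0.14936552 -0.01903919] [573.42440252 257.67308661  51.18480134]
```

```bash
python3 -m crank '[[0,0.001,0.001,0],[0,0.001,0.002,0],[0,0.001,0.003,0],[0,0.001,0.004,0],[0,0.001,0.005,0],[0,0.001,0.006,0],[0,0.001,0.006,0],[0,0.001,0.006,0],[0,0.001,0.006,0],[0,0.001,0.006,0]]'
python3 -c "
from rig import state
s=state();print(s['contact_force'],s['wrist_torque'],s['position'])"
```

```text
clock: 12.95
position: [573.4, 258.7, 45.0]
ee_rot: [3.105, -0.008, 2.839]
contact_force: [1.4, 0.9, -1.2]
finger_gap: 51.3
finger_force: 63.3
[ 1.43571916  0.92995228 -1.24946884] [ 0.10599871 -0.51252519 -0.04103128] [573.44674465 258.67202643  44.97783969]
```

```bash
python3 -m crank '[[0,0,0.001,0],[0,0,0.001,0],[0,0,0.002,0],[0,0,0.002,0],[0,0,0.003,0],[0,0,0.003,0],[0,0,0.004,0],[0,0,0.004,0],[0,0,0.004,0],[0,0,0.004,0]]'
python3 - <<'E'
from rig import state,eyes
from h import *
s=state();print(s['contact_force'],s['wrist_torque'],s['position'])
i=eyes.snapshot("side")[:,:,::-1]
b=cv2.resize(i[85:185,225:325],None,fx=5,fy=5,interpolation=cv2.INTER_CUBIC)
cv2.imwrite("pics/c5.png",(255*(b/255.)**.5).astype(np.uint8))
E
```

```text
clock: 13.78
position: [573.5, 258.8, 44.7]
ee_rot: [3.104, -0.007, 2.839]
contact_force: [-8.1, -2.6, 25.8]
finger_gap: 51.3
finger_force: 66.6
[-8.12586732 -2.5949178  25.77323124] [-1.24809796  1.75697682 -0.15573942] [573.51328854 258.77935214  44.7120391 ]
```

View pics/c5.png

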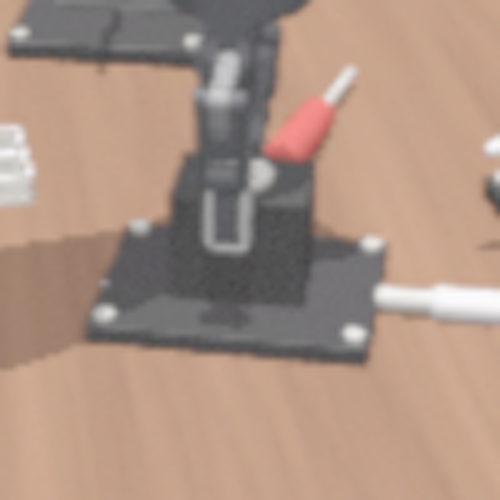

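Run:
```python
from h import *
from rig import eyes
ps=eyes.camera_params("side")
c,s=np.cos(-.297),np.sin(-.297)
for n,(cx,cy) in {"seat(side)":(579.6,252),"seat(mean)":(579,255)}.items():
  for zb in(12,15,18,22):
    X=[[cx+c*x-s*y,cy+s*x+c*y,z] for x,y,z in((36,-26,zb),(-36,-26,zb),(0,-26,zb),(36,-26,zb+60),(-36,-26,zb+60),(0,0,zb+64))]
    print(n,zb,((proj(ps,X)-[225,85])*5+2).round(0).tolist())
```

```text
seat(side) 12 [[305.0, 313.0], [170.0, 303.0], [237.0, 308.0], [310.0, 210.0], [170.0, 200.0], [246.0, 176.0]]
seat(side) 15 [[305.0, 308.0], [170.0, 298.0], [237.0, 303.0], [310.0, 205.0], [170.0, 195.0], [247.0, 170.0]]
seat(side) 18 [[305.0, 303.0], [170.0, 293.0], [237.0, 298.0], [310.0, 200.0], [170.0, 190.0], [247.0, 165.0]]
seat(side) 22 [[306.0, 297.0], [170.0, 286.0], [238.0, 291.0], [311.0, 193.0], [170.0, 182.0], [247.0, 158.0]]
seat(mean) 12 [[303.0, 311.0], [168.0, 300.0], [235.0, 305.0], [307.0, 208.0], [168.0, 198.0], [244.0, 173.0]]
seat(mean) 15 [[303.0, 306.0], [168.0, 295.0], [235.0, 300.0], [308.0, 202.0], [168.0, 192.0], [244.0, 168.0]]
seat(mean) 18 [[303.0, 301.0], [168.0, 290.0], [235.0, 295.0], [308.0, 197.0], [168.0, 187.0], [245.0, 163.0]]
seat(mean) 22 [[303.0, 294.0], [168.0, 283.0], [236.0, 289.0], [308.0, 190.0], [168.0, 180.0], [245.0, 155.0]]
```

The side view puts the block's bottom corner at (303,303), about 3–6 mm short of home, so it's on the catches. Pressing on.

```bash
python3 -m crank '[[0,0,0.001,0],[0,0,0.001,0],[0,0,0.002,0],[0,0,0.002,0],[0,0,0.002,0],[0,0,0.003,0],[0,0,0.003,0],[0,0,0.003,0],[0,0,0.003,0],[0,0,0.003,0]]'
python3 - <<'E'
from rig import state
s=state();print(s['contact_force'],s['wrist_torque'],s['position'])
E
```

```text
clock: 14.67
position: [574.1, 259.1, 44.2]
ee_rot: [3.103, -0.005, 2.839]
contact_force: [-13.7, -4.7, 44.1]
finger_gap: 50.9
finger_force: 69.4
[-13.69937375  -4.65228738  44.13625022] [-2.00031264  3.10462131 -0.08833425] [574.09568253 259.13782728  44.24062049]
```

```bash
python3 -m crank '[[0,0,-0.002,0],[0,0,-0.004,0],[0,0,-0.006,0],[0,0,-0.006,0],[0,0,-0.006,0],[0,0,-0.006,0],[0,0,-0.006,0],[0,0,-0.006,0],[0,0,-0.006,0],[0,0,-0.006,0]]'
python3 -m crank '[[0,0,0,0],[0,0,0,0],[0,0,0,0],[0,0,0,0],[0,0,0,0],[0,0,0,0],[0,0,0,0],[0,0,0,0],[0,0,0,0],[0,0,0,0]]' -1
python3 -m crank '[[0,0,-0.01,0],[0,0,-0.025,0],[0,0,-0.04,0],[0,0,-0.055,0],[0,0,-0.07,0],[0,0,-0.085,0],[0,0,-0.1,0],[0,0,-0.1,0],[0,0,-0.1,0],[0,0,-0.1,0]]'
python3 - <<'E'
from rig import eyes
from h import *
a=eyes.snapshot("side")[:,:,::-1];t=eyes.snapshot("wrist")[:,:,::-1];w=eyes.camera_params("wrist")
np.savez("w6",**{k:np.array(w[k]) for k in("K","distortion","R","t")})
b=np.zeros((500,800,3),np.uint8);b[:,:400]=cv2.resize(a[85:185,235:315],None,fx=5,fy=5,interpolation=cv2.INTER_CUBIC);b[:384,400:]=t[:,56:456]
cv2.imwrite("pics/c6.png",(255*(b/255.)**.5).astype(np.uint8))
E
```

```text
clock: 15.5
position: [573.6, 258.9, 44.5]
ee_rot: [3.105, -0.008, 2.839]
contact_force: [-1.1, 1.7, 5.8]
finger_gap: 51.2
finger_force: 64.7
clock: 16.33
position: [573.4, 258.6, 44.2]
ee_rot: [3.105, -0.008, 2.839]
contact_force: [0.4, 0.6, -0.2]
finger_gap: 85.7
finger_force: 0.0
clock: 17.17
position: [572.7, 254.8, 143.7]
ee_rot: [3.106, -0.008, 2.839]
contact_force: [1.4, -0.5, -0.5]
finger_gap: 85.2
finger_force: 0.0
```

View pics/c6.png

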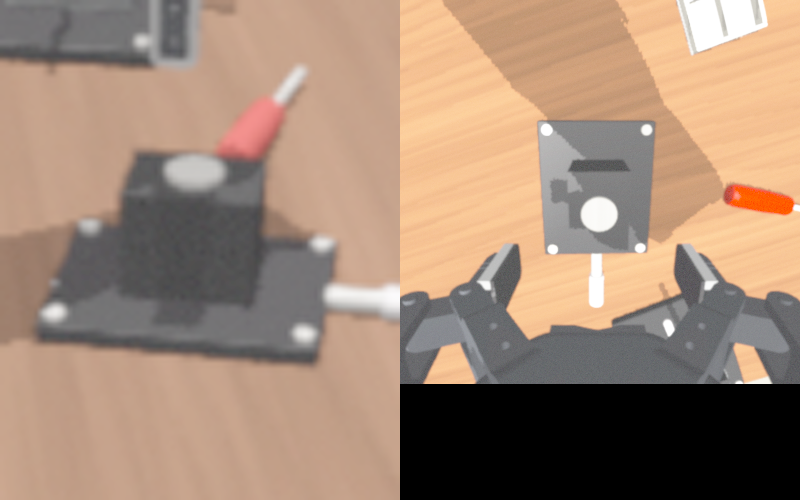

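The released pedestal stands square on the plate; the disc is at (598,214) in the wrist crop, central between the plate's edges. I'll shut the fingers and press on the disc: this gauges the height (76 mm if home) and finishes the seating.

```bash
python3 -m crank '[[0,0,0,0],[0,0,0,0],[0,0,0,0],[0,0,0,0],[0,0,0,0],[0,0,0,0],[0,0,0,0],[0,0,0,0],[0,0,0,0],[0,0,0,0]]' 1
python3 - <<'E'
from h import *
w=dict(np.load("w6.npz"))
print(ray(w,[(254.5,214.5)],76), ray(w,[(538-344,121),(655-344,121),(648-344,253),(545-344,254)],12).mean(0))
d=ray(w,[(254.5,214.5)],78)[0]
move(d[0],d[1],84,2.839)
E
```

```text
clock: 18.1
position: [573.1, 254.9, 144.2]
ee_rot: [3.105, -0.008, 2.839]
contact_force: [-0.1, -0.2, -0.2]
finger_gap: -0.1
finger_force: 0.0
[[578.86499887 256.11093049  76.        ]] [577.76091034 257.34359712  12.        ]
move [-0.0049  0.0006  0.0602] 0.0 toolz [ 0.003  0.037 -0.999] F [-0.1 -0.2 -0.2] t 18.1
```

Disc and plate centres agree within 2 mm horizontally. Going down to just above the disc, then pressing gently.

```bash
python3 -m crank '[[-0.005,0,0.01,0],[-0.005,0,0.02,0],[-0.005,0,0.03,0],[-0.005,0,0.04,0],[-0.005,0,0.047,0],[-0.005,0,0.052,0],[-0.005,0,0.056,0],[-0.005,0,0.058,0],[-0.005,0,0.059,0],[-0.005,0,0.059,0]]'
python3 -m crank '[[0,0,0.001,0],[0,0,0.002,0],[0,0,0.003,0],[0,0,0.004,0],[0,0,0.005,0],[0,0,0.006,0],[0,0,0.007,0],[0,0,0.007,0],[0,0,0.007,0],[0,0,0.007,0]]'
```

```text
clock: 18.93
position: [578.1, 255.7, 85.3]
ee_rot: [3.105, -0.008, 2.839]
contact_force: [-0.1, 0.1, 0.3]
finger_gap: 0.0
finger_force: 0.0
clock: 19.77
position: [578.0, 255.8, 78.1]
ee_rot: [3.105, -0.008, 2.839]
contact_force: [-0.2, 0.9, 0.4]
finger_gap: 0.3
finger_force: 0.0
```

```bash
python3 -m crank '[[0,0,0.001,0],[0,0,0.001,0],[0,0,0.002,0],[0,0,0.002,0],[0,0,0.003,0],[0,0,0.003,0],[0,0,0.004,0],[0,0,0.004,0],[0,0,0.004,0],[0,0,0.004,0]]'
```

```text
clock: 20.6
position: [577.9, 257.0, 76.1]
ee_rot: [3.103, -0.008, 2.84]
contact_force: [-5.1, 0.5, 14.5]
finger_gap: 0.3
finger_force: 7.2
```

Contact is at z = 76.1 mm, the home height. Backing off and checking the final view.

```bash
python3 -m crank '[[0,0,0.001,0],[0,0,0.001,0],[0,0,-0.005,0],[0,0,-0.02,0],[0,0,-0.04,0],[0,0,-0.06,0],[0,0,-0.08,0],[0,0,-0.08,0],[0,0,-0.08,0],[0,0,-0.08,0]]'
python3 - <<'E'
from rig import eyes
from h import *
i=eyes.snapshot("side")[:,:,::-1];cv2.imwrite("pics/s7.png",cv2.resize(i,(800,600),interpolation=cv2.INTER_CUBIC))
E
```

```text
clock: 21.43
position: [577.4, 252.8, 153.3]
ee_rot: [3.106, -0.009, 2.839]
contact_force: [0.6, 0.7, -1.1]
finger_gap: -0.0
finger_force: 0.0
```

View pics/s7.png

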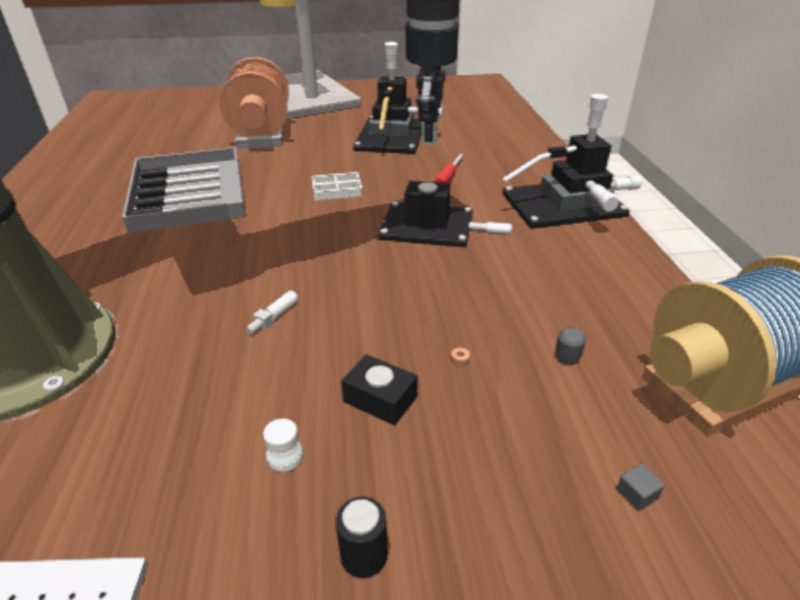

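The tall pedestal sits seated on the plate at (428,205). The low pedestal at (380,388) and the round one at (362,535) haven't moved, and the arm is clear.

```bash
python3 -c "
from rig import manip
print(manip.sign_off())"
```

```text
the job is handed in; nothing more can be done
None
```

The tall pedestal is pressed home on the four studs, its top measured at 76.1 mm against 76 mm expected. The low and round pedestals stand where they were, the gripper is clear, and the job is handed in at about 21.5 s (no verdict returned).

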